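Clear the bench dog and slide the offcut to the stop

ROBOT

A 6-joint arm with a two-finger parallel gripper is mounted at the origin on a cart in front of the work surface, level with it; the furniture and walls round the work are solid. World frame = base frame: x ahead of the robot, y to its left, z up, the work surface at z = 0. Lengths are in m, angles in rad, forces in N, time in s.
With the tool pointing down it reaches from about 0.25 to 0.775 m from the base axis. Payload 4 kg.
Tool frame: the origin (TCP) lies midway between the tips of the shut fingers; the grasp point (between the pads) lies 19 mm behind it; z points along the fingers, y is the line along which they close (so a half turn about z gives the same grasp; the last joint's range is limited). The gripper opens to 85 mm and grips with 20 to 120 N. Pads are 22 mm wide; open, the fingers measure 114 mm over their backs; the gripper's body (76 mm by 85 mm) begins 54 mm behind the grasp point. The pads swing forward as they close: fully open they stand 13 mm farther back than shut.
Start: joints at [1.144, 0.087, 1.371, -0, 1.684, -0.103], TCP at [0.175, 0.521, 0.231] pointing down, gripper open.
Joint ranges: [-3.1, 3.1], [-0.76, 2.03], [0.27, 2.55], [-1.08, 4.22], [0.17, 2.65], [-2.57, 2.57]. Speed limits (rad/s): [2.79, 2.79, 3.14, 3.14, 3.14, 3.14].

INTERFACE

Orientations are given as a unit quaternion [w, x, y, z].
In Python, from plant import bot gives the robot as it stands.
- The arm moves only by the shell command python3 -m handwheel 'ROWS'. ROWS is JSON, a list of rows, each an object with "gripper": the finger opening in mm, from 0 to 85.4; "delta_pos": the shift along the tool's x, y, z in mm, a list of three; "angular": the turn, a rotation vector about the tool's x, y, z in degrees, a list of three. A call has 1 to 5 rows; each row shifts and turns the commanded pose from where the row before left it, along the tool's axes as they then stand; what a row does not reach is not made up. A row lasts 1/8 s, in which the tool goes at most 62.5 mm and 10.7 degrees, less where a joint would pass 70% of its speed; a pose out of reach is approached as far as the arm can. A call with a gripper value outside its range is refused whole. The fingers move at their own pace and stop on an object; the grip force is fixed at half the most. Time passes only in rows, so rows that do not move let the fingers close. It gives the time, the measured TCP pose, the force, the opening and the grip force at its end, in the units of the state.
- bot.get_state(): the state, without advancing time (a new reading comes with each control period).
- bot.camera(name): name is "scene" or "top" or "wrist"; returns a dict with "color" (384x512x3 uint8, blue, green, red), "mtx" (3x3 intrinsics, pixels), "world_from_camera" (4x4, takes a point from camera to world coordinates). Camera axes: x right, y down, z forward; pixel columns grow to the right and rows downward; lengths in m; the calibration is good to about 2 mm. A picture is of the moment at which its call begins. There is no depth.
- bot.finish_job(): hands the job in; it is judged then, once.
The state is a dict: "t": time; "qpos": joint angles; "dq": joint speeds; "tau": joint torques, N m; "position": TCP position; "ee_rot": TCP orientation; "force": force on the tool from outside, world axes, zero at the start; "torque": the same for the moment, N m; "grip_width": finger opening in m; "grip_force": force on a finger pad.
Only numpy, scipy, OpenCV 4.12 (cv2) and the standard library are available. Lean on these libraries where they do the work, as an engineer would, in place of code of your own. Each camera call takes 0.05 s, during which the arm holds its last target. There are 200 camera calls.

TASK

The thick wood offcut by the fence on the clamping board is to be sanded next: with the fingertips, press the one bench dog that stands in its way down flush with the board, then push the offcut along the fence, over the dog, until its end rests against the wooden stop, and take the hand away. Work gently, pick nothing up, and leave the other three dogs standing and everything else where it is.

Things in the scene. Friction and masses are not known exactly. Their poses are not given: they have to be found in the camera images.
- board: Plywood clamping board, fixed to the bench: 210 (its x) x 380 (its y) x 30 mm thick, eight 20 mm holes in two rows of four, 80 mm apart. Origin: centre of its underside; its top face is at z = 0.030. At yaw 0 its x points away from the robot and its y to the robot's left.
- fence (a point): Middle of the lower inner edge of the aluminium fence, which runs along the board's far side: 20 mm high above the board, 20 mm wide, inner face at x = +0.085 in the board's frame. At the height of the board's top face.
- stop (a point): Point on the board's top at the foot of the hardwood stop that lies across the board's right end: 20 mm high, 30 mm wide, its face towards the offcut at y = -0.145 in the board's frame. The point lies on this face, at x = 0.045.
- dog_path (a joint): Height in m of the top of the dog in the path above the board's top face: 0.020 fully up, 0 flush, -0.0015 lowest. O-rings hold it by friction (about 5 N to push) wherever it is left; there is no spring.
- dog_path_top (a point): Centre of the top of the dog that stands in the path: a round steel pin of 20 mm diameter, standing up 12 to 20 mm in the hole of the fence-side row nearest the stop (x = 0.045, y = -0.095 in the board's frame), between offcut and stop.
- dog_a_top (a point): Centre of the top of a like dog in the row near the robot, at the stop's end (x = -0.035, y = -0.095 in the board's frame). To be left alone.
- dog_b_top (a point): Centre of the top of a like dog in the row near the robot (x = -0.035, y = -0.015), one of two that the batten lies against. To be left alone.
- dog_c_top (a point): Centre of the top of a like dog in the row near the robot (x = -0.035, y = 0.065), the other one at the batten. To be left alone.
- offcut: The offcut to be moved: a wood block of 55 (its x) x 90 (its y) x 35 mm high, lying on the board along the fence on the left of the dog in the path, its far long side within 4 mm of the fence. Origin: centre of its underside. Its y runs along the fence; its end at -y meets the stop.
- batten: Low strip of wood, 40 x 110 x 22 mm, on the board in front of the two dogs nearest the robot. Origin: centre of its underside. To be left alone.
- sanding_block: Brown sanding block, 65 x 110 x 23 mm, on the board's left front corner. Origin: centre of its underside. To be left alone.
- cup_brush: Wire cup brush standing on its bristles, round, 81 mm wide, 56 mm high, on the bench behind the board on the left. Origin: centre of its underside. To be left alone.
- spring_clamp: Orange spring clamp lying flat, 68 x 157 x 20 mm, on the bench behind the board. Origin: centre of its underside. To be left alone.

How it is judged:
On the way, in this order (a step that is already met when the one before it is completed fails the run):
1. the dog in the path is pressed down flush (value of joint dog_path below 0.0015 m), for 0.2 s.
2. the offcut's end is at the stop (y of offcut in the frame of board below -0.0975 m), for 0.2 s.
At the end, for the whole second after the job is handed in: The dog in the path stands no more than 1.5 mm above the board; the offcut lies flat over it, at rest, its end within 2.5 mm of the stop, its long side within 6 mm of the fence and within 0.05 rad of parallel to it (value of joint dog_path below 0.0015 m and y of offcut in the frame of board below -0.0975 m and x of offcut in the frame of board above 0.0515 m and z of offcut in the frame of board below 0.032 m and angle between the y axis of offcut and the y axis of board, either way round below 0.05 rad and linear speed of offcut below 0.01 m/s); the robot touches nothing.
It fails at once if the offcut is lifted or tipped (z of offcut in the frame of board above 0.036 m or angle between offcut's own z axis and vertical above 0.15 rad).
It fails at once if the offcut is squeezed or shoved with more than 30 N (contact force between the fingers and offcut above 30 N).
It fails at once if the dog in the path is hit or leaned on with more than 30 N, or the board with more than 40 N (contact force between the fingers and dog_path above 30 N or contact force between the fingers and board above 40 N).
It fails at once if another dog is pushed down or pulled up by more than 2 mm (distance of any of dog_a_top, dog_b_top, dog_c_top from where it was at the start of the episode above 0.002 m).
It fails at once if a bystander is moved by more than 8 mm (distance of any of batten, sanding_block, cup_brush, spring_clamp from where it was at the start of the episode above 0.008 m).
It also fails if it takes over 45 s, if anything falls off the work surface, if the arm or the gripper's body presses on something with over 40 N, if the wrist force passes 120 N, or if a joint passes its speed limit or range.

## Working session

There is one attempt and no reset: what is moved stays moved. The work goes in short steps, Python scripts to look and compute and a shell command to move; the robot and the scene stay as the last step left them, time stands still between calls to the robot, and variables do not carry over. Pictures are saved under pics/ and viewed, at most 10 in all, crops included, and the job is handed in when it is done.

```bash
mkdir -p pics; python3 - <<'E'
from plant import bot
import cv2,numpy as np
for n in ("top","scene"):
    c=bot.camera(n); cv2.imwrite(f"pics/{n}0.png",c["color"]); np.savez(f"{n}0.npz",**c)
    print(n,c["mtx"].round(1).tolist(),c["world_from_camera"].round(3).tolist())
print(bot.get_state())
E
```

```text
top [[351.0, 0.0, 258.7], [0.0, 351.0, 192.0], [0.0, 0.0, 1.0]] [[-0.014, -0.996, 0.093, 0.464], [-1.0, 0.013, -0.004, -0.218], [0.003, -0.093, -0.996, 0.92], [0.0, 0.0, 0.0, 1.0]]
scene [[461.2, 0.0, 247.6], [0.0, 461.2, 195.0], [0.0, 0.0, 1.0]] [[0.62, -0.504, 0.601, -0.152], [-0.784, -0.408, 0.467, -0.772], [0.01, -0.761, -0.649, 0.835], [0.0, 0.0, 0.0, 1.0]]
{'t': 0.1, 'qpos': array([ 1.14385670e+00,  8.78994861e-02,  1.37210563e+00,  2.77470873e-05,
        1.68360005e+00, -1.03097475e-01]), 'dq': array([-0.00031329,  0.00023493, -0.00318814, -0.00096584,  0.00150046,
        0.00094567]), 'tau': array([ 2.56297622e-03, -3.53012717e+01, -3.14219069e+01, -8.52996368e-05,
        7.89254671e-03, -4.88471215e-06]), 'position': array([0.17482565, 0.52100582, 0.23024485]), 'ee_rot': array([-2.76871620e-04,  1.61212842e-01,  9.86919149e-01, -9.67514910e-04]), 'force': array([-0.55734647, -0.53753725, -0.31081348]), 'torque': array([0.02352586, 0.0290752 , 0.03246482]), 'grip_force': 0.0, 'grip_width': 0.0851100486848776}
```

View pics/top0.png

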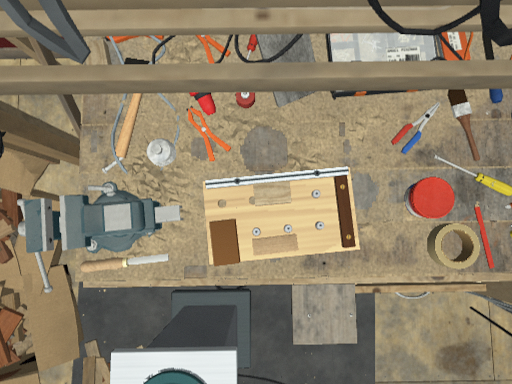

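View pics/scene0.png

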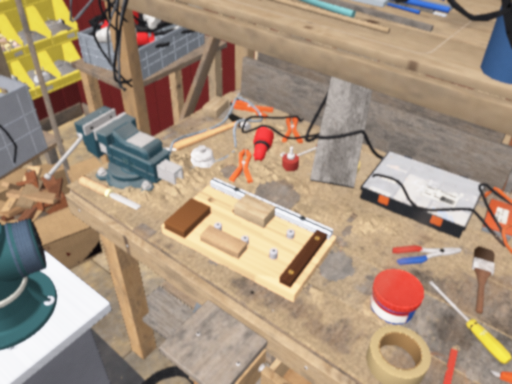

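The top view shows the board at about cols 204–358, rows 168–265. The fence is on its far side, the offcut near (270,192), the path dog (316,193), the other dogs (256,232), (288,227) and (320,225), and the stop at (345,211). I'll enlarge it to measure.

```bash
python3 - <<'E'
import cv2
a=cv2.imread("pics/top0.png")[160:272,198:366]; b=cv2.imread("pics/scene0.png")[172:302,155:340]
cv2.imwrite("pics/topc.png",cv2.resize(a,None,fx=4.7,fy=4.7,interpolation=cv2.INTER_CUBIC))
cv2.imwrite("pics/scenec.png",cv2.resize(b,None,fx=4.3,fy=4.3,interpolation=cv2.INTER_CUBIC))
E
```

```text
(no output)
```

View pics/topc.png

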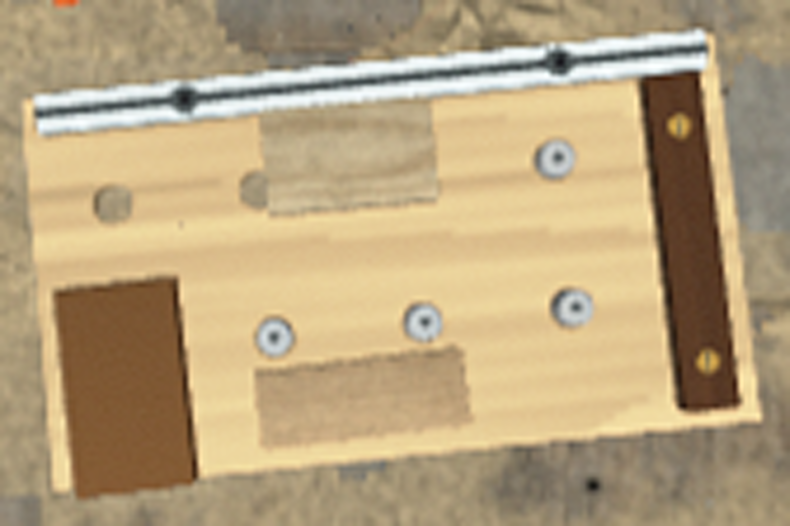

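View pics/scenec.png

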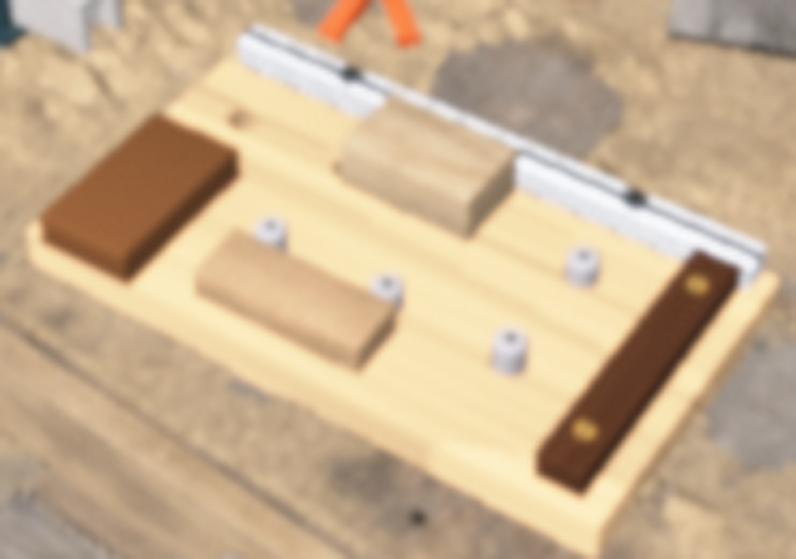

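The top crop shows the board corners at (25,100), (712,32), (760,420) and (55,490), and the path dog's top at (556,158). The offcut's top corners are (260,118), (432,100), (438,200) and (269,215). In the scene crop the path dog's top is at (584,255).

```bash
cat > h.py <<'E'
import numpy as np
def ray(n,uv,crop=None):
    c=np.load(n+"0.npz"); uv=np.atleast_2d(np.array(uv,float))
    if crop: s,u0,v0=crop; uv=(uv+.5)/s-.5+[u0,v0]
    d=np.c_[uv,np.ones(len(uv))]@np.linalg.inv(c["mtx"]).T@c["world_from_camera"][:3,:3].T
    return c["world_from_camera"][:3,3],d
def plane(n,uv,z,crop=None):
    o,d=ray(n,uv,crop); return o+d*((z-o[2])/d[:,2])[:,None]
def tri(a,b):
    (o1,d1),(o2,d2)=a,b; out=[]
    for p,q in zip(d1,d2):
        s=np.linalg.lstsq(np.c_[p,-q],o2-o1,rcond=None)[0]; A,B=o1+s[0]*p,o2+s[1]*q
        out.append(np.r_[(A+B)/2,np.linalg.norm(A-B)])
    return np.array(out)
def fit2(src,dst):
    a,b=src-src.mean(0),dst-dst.mean(0)
    th=np.arctan2((a[:,0]*b[:,1]-a[:,1]*b[:,0]).sum(),(a*b).sum())
    R=np.array([[np.cos(th),-np.sin(th)],[np.sin(th),np.cos(th)]])
    t=dst.mean(0)-R@src.mean(0); return th,R,t,np.linalg.norm(src@R.T+t-dst,axis=1)
E
python3 - <<'E'
from h import *
np.set_printoptions(precision=4,suppress=True)
T=(4.7,198,160);S=(4.3,155,172)
bc=plane("top",[(25,100),(712,32),(760,420),(55,490)],.03,T)
src=np.array([[.105,.19],[.105,-.19],[-.105,-.19],[-.105,.19]])
th,R,t,e=fit2(src,bc[:,:2]);print("corners",th,t,e)
dt=[(556,158),(574,307),(424,322),(275,337)];ds=[(584,255),(511,340),(387,287),(271,229)]
X=tri(ray("top",dt,T),ray("scene",ds,S));print(X)
P=np.array([[.045,-.095],[-.035,-.095],[-.035,-.015],[-.035,.065]])
th,R,t,e=fit2(P,X[:,:2]);print("dogs",th,t,e)
oc=plane("top",[(260,118),(432,100),(438,200),(269,215)],.065,T)[:,:2]
print("offcut in board",(oc-t)@R, "world",oc.mean(0))
for p in [(.045,-.095),(.0575,.0)]: print(p,R@p+t)
E
```

```text
corners 0.08386601315457733 [ 0.4891 -0.2758] [0.0022 0.0016 0.0014 0.0008]
[[ 0.5413 -0.3657  0.0433  0.0011]
 [ 0.4619 -0.3725  0.0448  0.0007]
 [ 0.4548 -0.2932  0.04    0.    ]
 [ 0.4479 -0.2139  0.0418  0.0004]]
dogs 0.08770424105437682 [ 0.4884 -0.2752] [0.0002 0.0003 0.     0.0004]
offcut in board [[ 0.0794  0.0606]
 [ 0.0797 -0.0297]
 [ 0.0274 -0.0271]
 [ 0.0285  0.061 ]] world [ 0.5405 -0.2543]
(0.045, -0.095) [ 0.5415 -0.3659]
(0.0575, 0.0) [ 0.5456 -0.2701]
```

```bash
cat >> h.py <<'E'
from scipy.spatial.transform import Rotation as Ro
TH,C=0.0865,np.array([.4886,-.2754])
def w(bx,by,z): c,s=np.cos(TH),np.sin(TH); return np.array([C[0]+c*bx-s*by,C[1]+s*bx+c*by,z])
def go(bx,by,z):
    from plant import bot
    s=bot.get_state(); R=Ro.from_quat(s["ee_rot"],scalar_first=True)
    G=Ro.from_matrix(np.array([[-np.sin(TH),np.cos(TH),0],[np.cos(TH),np.sin(TH),0],[0,0,-1]]))
    G=Ro.from_matrix(np.c_[[-np.sin(TH),np.cos(TH),0],[np.cos(TH),np.sin(TH),0],[0,0,-1]])
    print("t",round(s["t"],2),"pos",s["position"].round(4),"delta mm",(R.inv().apply(w(bx,by,z)-s["position"])*1000).round(1),
      "turn deg",np.degrees((R.inv()*G).as_rotvec()).round(2),"F",s["force"].round(1))
E
sed -i '/^    G=.*np.array/d' h.py
python3 -m handwheel '[{"gripper":0,"delta_pos":[0,0,-40],"angular":[0,0,10]},{"gripper":0,"delta_pos":[0,0,-30],"angular":[0,0,10]},{"gripper":0,"delta_pos":[0,0,0],"angular":[0,0,10]},{"gripper":0,"delta_pos":[0,0,0],"angular":[0,0,10]},{"gripper":0,"delta_pos":[0,0,0],"angular":[0,0,10]}]'
python3 -c "
from h import *
go(.045,-.095,.12)"
```

```text
t: 0.72
position: [0.1749, 0.5213, 0.3007]
ee_rot: [0.0, 0.566, 0.825, -0.001]
force: [-0.6, 0.5, 0.6]
grip_width: 0.0001
grip_force: 0.0
t 0.72 pos [0.1749 0.5213 0.3007] delta mm [-959.8   22.5  181.4] turn deg [-0.04  0.05 16.16] F [-0.6  0.5  0.6]
```

```bash
python3 -m handwheel '[{"gripper":0,"delta_pos":[0,0,0],"angular":[0,0,8]},{"gripper":0,"delta_pos":[0,0,0],"angular":[0,0,8.2]}]'
python3 -c "
from h import *
go(.045,-.095,.12)"
```

```text
t: 0.98
position: [0.1749, 0.5212, 0.3006]
ee_rot: [0.0, 0.676, 0.737, -0.001]
force: [0.2, 0.7, 0.4]
grip_width: 0.0
grip_force: 0.0
t 0.97 pos [0.1749 0.5212 0.3006] delta mm [-915.7  288.5  181.5] turn deg [-0.04  0.07  0.02] F [0.2 0.7 0.4]
```

```bash
R='python3 -m handwheel'
for i in 1; do :; done
python3 -m handwheel '[{"gripper":0,"delta_pos":[-45,14,0],"angular":[0,0,0]},{"gripper":0,"delta_pos":[-45,14,0],"angular":[0,0,0]},{"gripper":0,"delta_pos":[-45,14,0],"angular":[0,0,0]},{"gripper":0,"delta_pos":[-45,14,0],"angular":[0,0,0]},{"gripper":0,"delta_pos":[-45,14,0],"angular":[0,0,0]}]'
python3 -m handwheel '[{"gripper":0,"delta_pos":[-45,14,0],"angular":[0,0,0]},{"gripper":0,"delta_pos":[-45,14,0],"angular":[0,0,0]},{"gripper":0,"delta_pos":[-45,14,0],"angular":[0,0,0]},{"gripper":0,"delta_pos":[-45,14,0],"angular":[0,0,0]},{"gripper":0,"delta_pos":[-45,14,0],"angular":[0,0,0]}]'
python3 -c "
from h import *
go(.045,-.095,.12)"
```

```text
t: 1.6
position: [0.2654, 0.3022, 0.3008]
ee_rot: [0.0, 0.674, 0.739, -0.0]
force: [0.9, 0.2, 0.4]
grip_width: -0.0003
grip_force: 0.0
t: 2.22
position: [0.3557, 0.0846, 0.3009]
ee_rot: [-0.0, 0.674, 0.739, 0.0]
force: [1.8, -0.2, -0.4]
grip_width: -0.0001
grip_force: 0.0
t 2.23 pos [0.3557 0.0846 0.3009] delta mm [-465.9  144.   180.8] turn deg [-0.01 -0.01  0.29] F [ 1.8 -0.2 -0.4]
```

```bash
python3 -m handwheel '[{"gripper":0,"delta_pos":[-45,14,0],"angular":[0,0,0.2]},{"gripper":0,"delta_pos":[-45,14,0],"angular":[0,0,0]},{"gripper":0,"delta_pos":[-45,14,0],"angular":[0,0,0]},{"gripper":0,"delta_pos":[-45,14,0],"angular":[0,0,0]},{"gripper":0,"delta_pos":[-45,14,0],"angular":[0,0,0]}]'
python3 -m handwheel '[{"gripper":0,"delta_pos":[-45,14,0],"angular":[0,0,0]},{"gripper":0,"delta_pos":[-45,14,0],"angular":[0,0,0]},{"gripper":0,"delta_pos":[-45,14,30],"angular":[0,0,0]},{"gripper":0,"delta_pos":[-45,14,50],"angular":[0,0,0]},{"gripper":0,"delta_pos":[-45,14,50],"angular":[0,0,0]}]'
python3 -m handwheel '[{"gripper":0,"delta_pos":[-10,3,40],"angular":[0,0,0]},{"gripper":0,"delta_pos":[0,0,0],"angular":[0,0,0]}]'
python3 -c "
from h import *
go(.045,-.095,.048)"
```

```text
t: 2.85
position: [0.4454, -0.1333, 0.3008]
ee_rot: [-0.0, 0.675, 0.737, 0.0]
force: [1.1, 0.3, 0.3]
grip_width: 0.0004
grip_force: 0.0
t: 3.48
position: [0.5319, -0.3432, 0.1786]
ee_rot: [-0.0, 0.675, 0.737, 0.0]
force: [-0.1, -0.0, 0.6]
grip_width: 0.0002
grip_force: 0.0
t: 3.72
position: [0.5329, -0.3504, 0.1342]
ee_rot: [-0.006, 0.676, 0.737, -0.0]
force: [0.4, 0.4, 1.0]
grip_width: -0.0001
grip_force: 0.0
t 3.73 pos [ 0.5329 -0.3504  0.1342] delta mm [-17.2   8.1  86. ] turn deg [-0.49 -0.47  0.03] F [0.4 0.4 1. ]
```

```bash
python3 -m handwheel '[{"gripper":0,"delta_pos":[-17,8,40],"angular":[0,0,0]},{"gripper":0,"delta_pos":[0,0,0],"angular":[0,0,0]}]'
python3 - <<'E'
from h import *
from plant import bot
import cv2
go(.045,-.095,.048)
a=bot.camera("wrist")["color"]
b=bot.camera("scene")["color"][130:302,155:340]
cv2.imwrite("pics/w1.png",np.hstack([cv2.resize(a,(400,300)),cv2.resize(b,(400,372))[:300] if 0 else cv2.resize(b,(323,300))]))
E
```

```text
t: 3.98
position: [0.5439, -0.3668, 0.0987]
ee_rot: [-0.002, 0.675, 0.738, -0.0]
force: [0.4, 1.1, -0.7]
grip_width: 0.0001
grip_force: 0.0
t 3.98 pos [ 0.5439 -0.3668  0.0987] delta mm [ 0.7 -2.1 50.7] turn deg [-0.19 -0.19  0.09] F [ 0.4  1.1 -0.7]
```

View pics/w1.png

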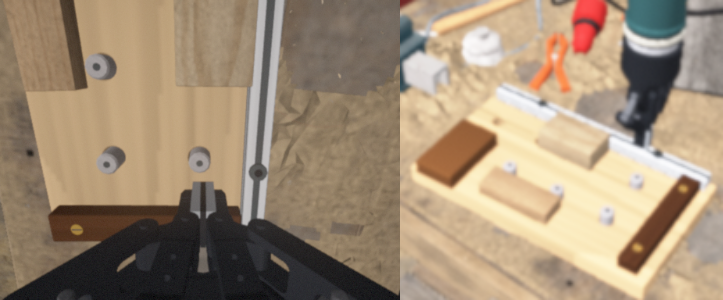

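The wrist view (left half) shows the shut fingertips at about (203,185), lined up laterally with the path dog at (199,159). The fence is clear to the right. Next I lower gently.

```bash
python3 -m handwheel '[{"gripper":0,"delta_pos":[0.5,-2,25],"angular":[0,0,0]},{"gripper":0,"delta_pos":[0,0,15],"angular":[0,0,0]},{"gripper":0,"delta_pos":[0,0,0],"angular":[0,0,0]},{"gripper":0,"delta_pos":[0,0,0],"angular":[0,0,0]}]'
python3 - <<'E'
from h import *
from plant import bot
go(.045,-.095,.043)
c=bot.camera("wrist");import cv2
cv2.imwrite("pics/w2.png",cv2.resize(c["color"][150:330,150:370],None,fx=3,fy=3))
E
```

```text
t: 4.58
position: [0.5435, -0.3677, 0.0618]
ee_rot: [0.001, 0.675, 0.738, 0.0]
force: [-0.3, -1.2, 0.5]
grip_width: -0.0001
grip_force: 0.0
t 4.58 pos [ 0.5435 -0.3677  0.0618] delta mm [ 1.8 -1.7 18.8] turn deg [0.09 0.08 0.11] F [-0.3 -1.2  0.5]
```

View pics/w2.png

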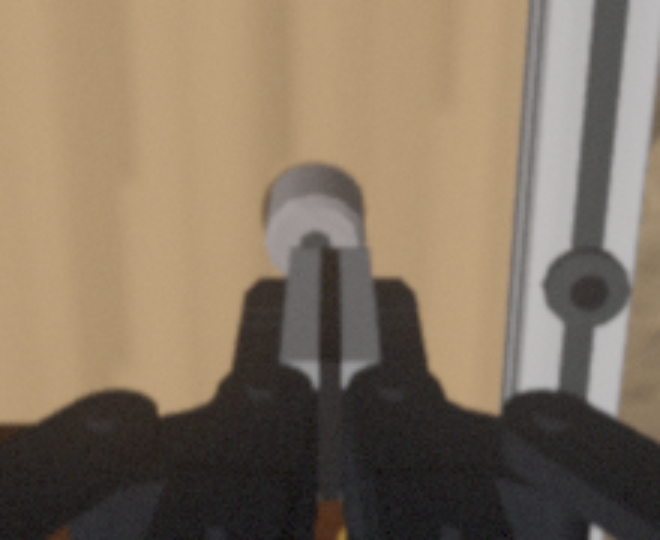

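The dog's top is centred at about (314,240). The fingertips are near (330,250), about 3 mm too far towards the fence. I correct that and go down.

```bash
python3 -m handwheel '[{"gripper":0,"delta_pos":[2,-3,8],"angular":[0,0,0]},{"gripper":0,"delta_pos":[0,0,4],"angular":[0,0,0]},{"gripper":0,"delta_pos":[0,0,0],"angular":[0,0,0]},{"gripper":0,"delta_pos":[0,0,2],"angular":[0,0,0]},{"gripper":0,"delta_pos":[0,0,2],"angular":[0,0,0]}]'
python3 -m handwheel '[{"gripper":0,"delta_pos":[0,0,2],"angular":[0,0,0]},{"gripper":0,"delta_pos":[0,0,1],"angular":[0,0,0]},{"gripper":0,"delta_pos":[0,0,1],"angular":[0,0,0]},{"gripper":0,"delta_pos":[0,0,0],"angular":[0,0,0]}]'
python3 -c "
from h import *
go(.045,-.095,.03)"
```

```text
t: 5.25
position: [0.5399, -0.3659, 0.0445]
ee_rot: [0.0, 0.675, 0.738, 0.0]
force: [-1.5, 0.8, 4.2]
grip_width: 0.0002
grip_force: 2.3
t: 5.75
position: [0.5398, -0.3659, 0.0406]
ee_rot: [0.0, 0.675, 0.738, 0.0]
force: [-1.6, 1.4, 4.7]
grip_width: 0.0002
grip_force: 2.2
t 5.75 pos [ 0.5398 -0.3659  0.0406] delta mm [-0.4  1.8 10.6] turn deg [0.03 0.02 0.09] F [-1.6  1.4  4.7]
```

Contact at about 4.7 N, and the dog is moving down.

```bash
python3 -m handwheel '[{"gripper":0,"delta_pos":[0,0,2],"angular":[0,0,0]},{"gripper":0,"delta_pos":[0,0,2],"angular":[0,0,0]},{"gripper":0,"delta_pos":[0,0,2],"angular":[0,0,0]},{"gripper":0,"delta_pos":[0,0,1],"angular":[0,0,0]},{"gripper":0,"delta_pos":[0,0,0],"angular":[0,0,0]}]'
python3 -m handwheel '[{"gripper":0,"delta_pos":[0,0,1],"angular":[0,0,0]},{"gripper":0,"delta_pos":[0,0,1],"angular":[0,0,0]},{"gripper":0,"delta_pos":[0,0,0],"angular":[0,0,0]}]'
python3 -c "
from h import *
go(.045,-.095,.03)"
```

```text
t: 6.38
position: [0.5398, -0.3659, 0.0331]
ee_rot: [0.0, 0.675, 0.738, 0.0]
force: [-0.1, 0.2, 3.0]
grip_width: 0.0001
grip_force: 1.6
t: 6.75
position: [0.5398, -0.3659, 0.0313]
ee_rot: [0.0, 0.675, 0.738, 0.0]
force: [0.3, -0.2, 4.1]
grip_width: 0.0
grip_force: 1.9
t 6.75 pos [ 0.5398 -0.3659  0.0313] delta mm [-0.5  1.8  1.3] turn deg [0.02 0.01 0.09] F [ 0.3 -0.2  4.1]
```

```bash
python3 -m handwheel '[{"gripper":0,"delta_pos":[0,0,0.7],"angular":[0,0,0]},{"gripper":0,"delta_pos":[0,0,0],"angular":[0,0,0]}]'
python3 -m handwheel '[{"gripper":0,"delta_pos":[0,0,0.6],"angular":[0,0,0]},{"gripper":0,"delta_pos":[0,0,0],"angular":[0,0,0]}]'
python3 -m handwheel '[{"gripper":0,"delta_pos":[0,0,0.5],"angular":[0,0,0]},{"gripper":0,"delta_pos":[0,0,0],"angular":[0,0,0]}]'
```

```text
t: 7.0
position: [0.5398, -0.3659, 0.0307]
ee_rot: [0.0, 0.675, 0.738, 0.0]
force: [0.2, -0.6, 4.5]
grip_width: 0.0001
grip_force: 2.0
t: 7.25
position: [0.5398, -0.3658, 0.0301]
ee_rot: [0.0, 0.675, 0.738, 0.0]
force: [1.5, -1.1, 3.0]
grip_width: 0.0002
grip_force: 2.1
t: 7.5
position: [0.5398, -0.3659, 0.0297]
ee_rot: [0.0, 0.675, 0.738, 0.0]
force: [1.4, -1.0, 4.7]
grip_width: -0.0
grip_force: 2.5
```

```bash
python3 -m handwheel '[{"gripper":0,"delta_pos":[0,0,0.4],"angular":[0,0,0]},{"gripper":0,"delta_pos":[0,0,0],"angular":[0,0,0]}]'
python3 -m handwheel '[{"gripper":0,"delta_pos":[0,0,0.4],"angular":[0,0,0]},{"gripper":0,"delta_pos":[0,0,0],"angular":[0,0,0]}]'
```

```text
t: 7.75
position: [0.5398, -0.3659, 0.0296]
ee_rot: [0.0, 0.675, 0.738, 0.0]
force: [0.4, 0.2, 5.7]
grip_width: 0.0
grip_force: 2.8
t: 8.0
position: [0.5398, -0.3659, 0.0294]
ee_rot: [0.0, 0.675, 0.738, 0.0]
force: [0.1, -0.6, 6.6]
grip_width: 0.0001
grip_force: 3.2
```

The force is rising with little travel, so the fingertips are on the board and the dog is flush. I lift and cross over to the offcut's left end.

```bash
python3 -m handwheel '[{"gripper":0,"delta_pos":[0,0,-10],"angular":[0,0,0]},{"gripper":0,"delta_pos":[0,0,-35],"angular":[0,0,0]},{"gripper":0,"delta_pos":[0,0,-40],"angular":[0,0,0]},{"gripper":0,"delta_pos":[30,0,0],"angular":[0,0,0]},{"gripper":0,"delta_pos":[40,1,0],"angular":[0,0,0]}]'
python3 -m handwheel '[{"gripper":0,"delta_pos":[40,1,0],"angular":[0,0,0]},{"gripper":0,"delta_pos":[40,1,0],"angular":[0,0,0]},{"gripper":0,"delta_pos":[30,1,0],"angular":[0,0,0]},{"gripper":0,"delta_pos":[10,1,0],"angular":[0,0,0]},{"gripper":0,"delta_pos":[0,0,0],"angular":[0,0,0]}]'
python3 - <<'E'
from h import *
from plant import bot
import cv2
go(.053,.092,.042)
a=bot.camera("wrist")["color"]
b=bot.camera("top")["color"][160:272,198:366]
cv2.imwrite("pics/w3.png",np.hstack([cv2.resize(a,(400,300)),cv2.resize(b,(400,300))]))
E
```

```text
t: 8.62
position: [0.5339, -0.2956, 0.1135]
ee_rot: [-0.001, 0.676, 0.737, 0.0]
force: [0.9, -0.2, 0.4]
grip_width: -0.0
grip_force: 0.0
t: 9.25
position: [0.5277, -0.1759, 0.1133]
ee_rot: [-0.0, 0.675, 0.738, -0.0]
force: [0.2, 0.0, 0.6]
grip_width: 0.0003
grip_force: 0.0
t 9.25 pos [ 0.5277 -0.1759  0.1133] delta mm [-3.8  5.5 71.3] turn deg [-0.05  0.    0.14] F [0.2 0.  0.6]
```

View pics/w3.png

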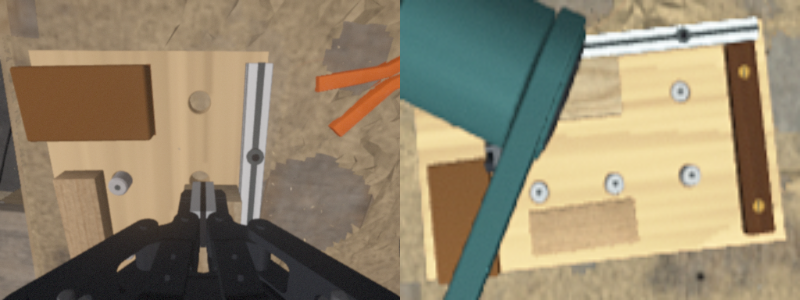

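The wrist view shows the fingertips just past the offcut's left end (its edge near (225,187)), with clear board under them. The dog now looks flush in the top view at (680,91).

```bash
python3 -m handwheel '[{"gripper":0,"delta_pos":[0,5,20],"angular":[0,0,0]},{"gripper":0,"delta_pos":[0,0,25],"angular":[0,0,0]},{"gripper":0,"delta_pos":[0,0,18],"angular":[0,0,0]},{"gripper":0,"delta_pos":[0,0,6],"angular":[0,0,0]},{"gripper":0,"delta_pos":[0,0,0],"angular":[0,0,0]}]'
python3 - <<'E'
from h import *
from plant import bot
import cv2
go(.053,.075,.042)
a=bot.camera("wrist")["color"]
cv2.imwrite("pics/w4.png",cv2.resize(a[150:330,150:370],None,fx=3,fy=3))
E
```

```text
t: 9.98
position: [0.5329, -0.1759, 0.0446]
ee_rot: [-0.0, 0.675, 0.737, -0.0]
force: [0.3, -0.9, 0.9]
grip_width: 0.0002
grip_force: 0.0
t 9.97 pos [ 0.5329 -0.1759  0.0446] delta mm [-20.3   0.3   2.6] turn deg [-0.02 -0.01  0.07] F [ 0.3 -0.9  0.9]
```

View pics/w4.png

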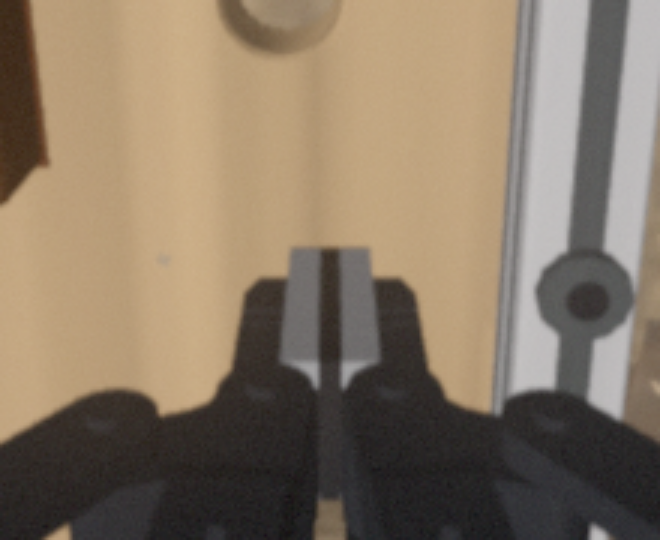

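The fingers stand clear at the offcut's left end, with the fence edge to the right at about col 510. I start the push slowly.

```bash
python3 -m handwheel '[{"gripper":0,"delta_pos":[-8,0,1],"angular":[0,0,0]},{"gripper":0,"delta_pos":[-5,0,0],"angular":[0,0,0]},{"gripper":0,"delta_pos":[-3,0,0],"angular":[0,0,0]},{"gripper":0,"delta_pos":[-3,0,0],"angular":[0,0,0]},{"gripper":0,"delta_pos":[-3,0,0],"angular":[0,0,0]}]'
python3 -m handwheel '[{"gripper":0,"delta_pos":[-3,0,0],"angular":[0,0,0]},{"gripper":0,"delta_pos":[-3,0,0],"angular":[0,0,0]},{"gripper":0,"delta_pos":[-3,0,0],"angular":[0,0,0]},{"gripper":0,"delta_pos":[-3,0,0],"angular":[0,0,0]},{"gripper":0,"delta_pos":[-3,0,0],"angular":[0,0,0]}]'
python3 -m handwheel '[{"gripper":0,"delta_pos":[-4,0,0],"angular":[0,0,0]},{"gripper":0,"delta_pos":[-4,0,0],"angular":[0,0,0]},{"gripper":0,"delta_pos":[-4,0,0],"angular":[0,0,0]},{"gripper":0,"delta_pos":[-4,0,0],"angular":[0,0,0]},{"gripper":0,"delta_pos":[-4,0,0],"angular":[0,0,0]}]'
python3 -c "
from h import *
go(.053,-.044,.044)"
```

```text
t: 10.65
position: [0.5349, -0.1977, 0.0437]
ee_rot: [-0.0, 0.675, 0.738, 0.0]
force: [0.2, -0.8, -0.2]
grip_width: 0.0003
grip_force: 0.0
t: 11.28
position: [0.5362, -0.2126, 0.0437]
ee_rot: [-0.0, 0.675, 0.738, 0.0]
force: [-0.7, 0.9, 0.2]
grip_width: -0.0001
grip_force: 0.4
t: 11.9
position: [0.5379, -0.2327, 0.0437]
ee_rot: [-0.0, 0.675, 0.738, 0.0]
force: [-0.0, 1.0, 0.6]
grip_width: 0.0002
grip_force: 0.4
t 11.9 pos [ 0.5379 -0.2327  0.0437] delta mm [-82.3   0.   -0.3] turn deg [-0.   -0.01  0.09] F [-0.   1.   0.6]
```

```bash
python3 -m handwheel '[{"gripper":0,"delta_pos":[-4,0,0],"angular":[0,0,0]},{"gripper":0,"delta_pos":[-4,0,0],"angular":[0,0,0]},{"gripper":0,"delta_pos":[-4,0,0],"angular":[0,0,0]},{"gripper":0,"delta_pos":[-4,0,0],"angular":[0,0,0]},{"gripper":0,"delta_pos":[-4,0,0],"angular":[0,0,0]}]'
python3 -m handwheel '[{"gripper":0,"delta_pos":[-4,0,0],"angular":[0,0,0]},{"gripper":0,"delta_pos":[-4,0,0],"angular":[0,0,0]},{"gripper":0,"delta_pos":[-4,0,0],"angular":[0,0,0]},{"gripper":0,"delta_pos":[-4,0,0],"angular":[0,0,0]},{"gripper":0,"delta_pos":[-4,0,0],"angular":[0,0,0]}]'
python3 -m handwheel '[{"gripper":0,"delta_pos":[-4,0,0],"angular":[0,0,0]},{"gripper":0,"delta_pos":[-4,0,0],"angular":[0,0,0]},{"gripper":0,"delta_pos":[-4,0,0],"angular":[0,0,0]},{"gripper":0,"delta_pos":[-4,0,0],"angular":[0,0,0]},{"gripper":0,"delta_pos":[-4,0,0],"angular":[0,0,0]}]'
python3 - <<'E'
from h import *
from plant import bot
import cv2
go(.053,-.044,.044)
a=bot.camera("scene")["color"][160:302,155:340];b=bot.camera("top")["color"][160:272,198:366]
cv2.imwrite("pics/s5.png",np.hstack([cv2.resize(a,(400,307)),cv2.resize(b,(400,307))]))
E
```

```text
t: 12.52
position: [0.5397, -0.2526, 0.0437]
ee_rot: [-0.0, 0.675, 0.738, 0.0]
force: [-0.3, -0.3, 0.0]
grip_width: 0.0003
grip_force: 0.4
t: 13.15
position: [0.5415, -0.2725, 0.0437]
ee_rot: [-0.0, 0.675, 0.738, 0.0]
force: [0.2, 0.7, -0.1]
grip_width: -0.0002
grip_force: 0.4
t: 13.78
position: [0.5432, -0.2924, 0.0437]
ee_rot: [-0.0, 0.675, 0.738, 0.0]
force: [-0.2, 0.5, -0.1]
grip_width: 0.0002
grip_force: 0.4
t 13.78 pos [ 0.5432 -0.2924  0.0437] delta mm [-22.3   0.   -0.3] turn deg [ 0.   -0.01  0.09] F [-0.2  0.5 -0.1]
```

View pics/s5.png

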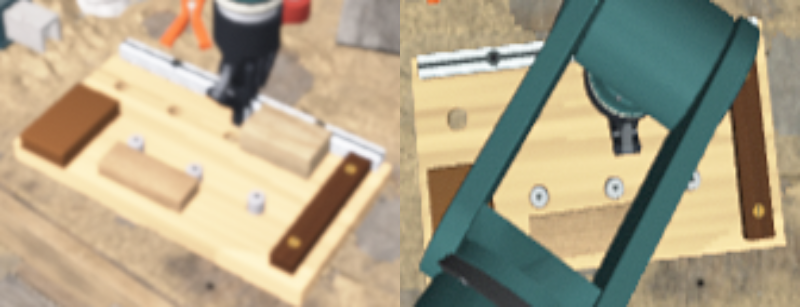

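The scene view shows the offcut pushed straight along the fence, its end near (320,165) and over the dog, about 20 mm short of the stop. The last part goes in small steps.

```bash
python3 -m handwheel '[{"gripper":0,"delta_pos":[-4,0,0],"angular":[0,0,0]},{"gripper":0,"delta_pos":[-4,0,0],"angular":[0,0,0]},{"gripper":0,"delta_pos":[-4,0,0],"angular":[0,0,0]},{"gripper":0,"delta_pos":[-2,0,0],"angular":[0,0,0]},{"gripper":0,"delta_pos":[0,0,0],"angular":[0,0,0]}]'
python3 -m handwheel '[{"gripper":0,"delta_pos":[-1,0,0],"angular":[0,0,0]},{"gripper":0,"delta_pos":[-1,0,0],"angular":[0,0,0]},{"gripper":0,"delta_pos":[-1,0,0],"angular":[0,0,0]},{"gripper":0,"delta_pos":[0,0,0],"angular":[0,0,0]}]'
python3 -m handwheel '[{"gripper":0,"delta_pos":[-1,0,0],"angular":[0,0,0]},{"gripper":0,"delta_pos":[-1,0,0],"angular":[0,0,0]},{"gripper":0,"delta_pos":[0,0,0],"angular":[0,0,0]}]'
python3 -c "
from h import *
go(.053,-.044,.044)"
```

```text
t: 14.5
position: [0.5445, -0.3065, 0.0437]
ee_rot: [0.0, 0.675, 0.737, -0.0]
force: [-0.2, -0.5, -0.7]
grip_width: -0.0004
grip_force: 0.0
t: 15.0
position: [0.5447, -0.3092, 0.0437]
ee_rot: [0.0, 0.675, 0.738, 0.0]
force: [0.3, 0.2, 0.8]
grip_width: 0.0001
grip_force: 0.2
t: 15.38
position: [0.5449, -0.3112, 0.0437]
ee_rot: [0.0, 0.675, 0.738, -0.0]
force: [0.2, 0.8, -1.0]
grip_width: -0.0002
grip_force: 0.2
t 15.38 pos [ 0.5449 -0.3112  0.0437] delta mm [-3.4 -0.  -0.3] turn deg [0.01 0.01 0.09] F [ 0.2  0.8 -1. ]
```

```bash
python3 -m handwheel '[{"gripper":0,"delta_pos":[-1,0,0],"angular":[0,0,0]},{"gripper":0,"delta_pos":[-1,0,0],"angular":[0,0,0]},{"gripper":0,"delta_pos":[0,0,0],"angular":[0,0,0]}]'
python3 -m handwheel '[{"gripper":0,"delta_pos":[-1,0,0],"angular":[0,0,0]},{"gripper":0,"delta_pos":[0,0,0],"angular":[0,0,0]}]'
python3 -m handwheel '[{"gripper":0,"delta_pos":[-1,0,0],"angular":[0,0,0]},{"gripper":0,"delta_pos":[0,0,0],"angular":[0,0,0]}]'
```

```text
t: 15.75
position: [0.5451, -0.3132, 0.0437]
ee_rot: [0.0, 0.675, 0.738, -0.0]
force: [0.8, 1.1, 0.8]
grip_width: 0.0001
grip_force: 0.2
t: 16.0
position: [0.5452, -0.3142, 0.0437]
ee_rot: [0.0, 0.675, 0.738, -0.0]
force: [-0.6, 0.8, -0.2]
grip_width: 0.0
grip_force: 0.2
t: 16.25
position: [0.5453, -0.315, 0.0437]
ee_rot: [-0.0, 0.675, 0.738, 0.0]
force: [-0.0, 1.3, 1.9]
grip_width: -0.0
grip_force: 0.5
```

```bash
python3 -m handwheel '[{"gripper":0,"delta_pos":[-0.7,0,0],"angular":[0,0,0]},{"gripper":0,"delta_pos":[0,0,0],"angular":[0,0,0]}]'
python3 -m handwheel '[{"gripper":0,"delta_pos":[-0.7,0,0],"angular":[0,0,0]},{"gripper":0,"delta_pos":[0,0,0],"angular":[0,0,0]}]'
```

```text
t: 16.5
position: [0.5453, -0.315, 0.0438]
ee_rot: [-0.001, 0.675, 0.738, 0.0]
force: [-0.2, 3.0, 1.6]
grip_width: -0.0
grip_force: 2.0
t: 16.75
position: [0.5454, -0.315, 0.0438]
ee_rot: [-0.001, 0.675, 0.738, 0.001]
force: [-0.5, 6.8, 2.4]
grip_width: -0.0001
grip_force: 3.0
```

The offcut is blocked at the expected place with about 7 N, so it is at the stop. I back away and lift.

```bash
python3 -m handwheel '[{"gripper":0,"delta_pos":[2,0,0],"angular":[0,0,0]},{"gripper":0,"delta_pos":[8,0,0],"angular":[0,0,0]},{"gripper":0,"delta_pos":[15,0,0],"angular":[0,0,0]},{"gripper":0,"delta_pos":[10,0,-20],"angular":[0,0,0]},{"gripper":0,"delta_pos":[0,0,-50],"angular":[0,0,0]}]'
python3 -m handwheel '[{"gripper":0,"delta_pos":[40,0,-50],"angular":[0,0,0]},{"gripper":0,"delta_pos":[50,0,-40],"angular":[0,0,0]},{"gripper":0,"delta_pos":[55,0,0],"angular":[0,0,0]},{"gripper":0,"delta_pos":[55,0,0],"angular":[0,0,0]},{"gripper":0,"delta_pos":[0,0,0],"angular":[0,0,0]}]'
python3 - <<'E'
from h import *
from plant import bot
import cv2
b=bot.camera("top")["color"][160:272,198:366]
cv2.imwrite("pics/f.png",cv2.resize(b,None,fx=4.7,fy=4.7,interpolation=cv2.INTER_CUBIC))
E
```

```text
t: 17.38
position: [0.5406, -0.2792, 0.1122]
ee_rot: [-0.003, 0.675, 0.738, -0.001]
force: [1.5, -0.8, 0.5]
grip_width: 0.0001
grip_force: 0.0
t: 18.0
position: [0.5247, -0.0807, 0.204]
ee_rot: [0.001, 0.673, 0.74, 0.001]
force: [0.2, -1.0, 0.9]
grip_width: -0.0002
grip_force: 0.0
```

View pics/f.png

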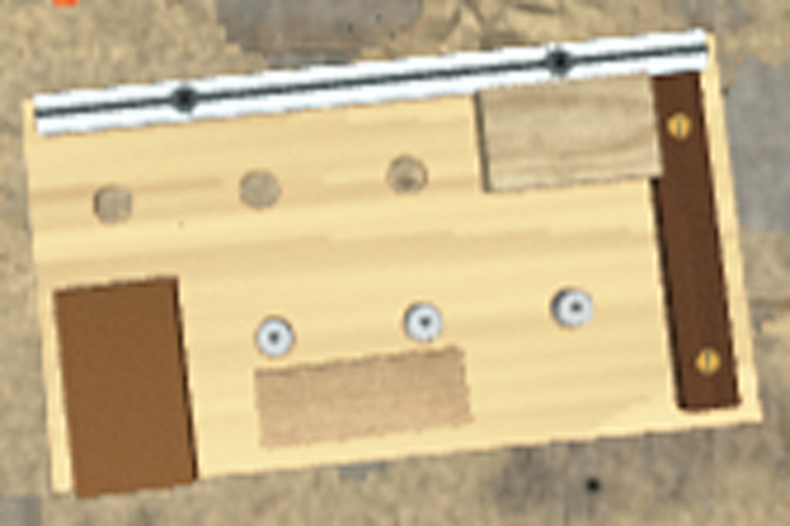

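The picture shows the offcut's end at the stop (cols 655–662) and its sides parallel to the fence, with everything else unmoved. One quick check of its x before handing in.

```bash
python3 - <<'E'
from h import *
T=(4.7,198,160);R=np.array([[np.cos(TH),-np.sin(TH)],[np.sin(TH),np.cos(TH)]])
p=lambda uv,z:((plane("top",uv,z,T)[:,:2]-C)@R).round(4)
print("now",p([(477,93),(648,74),(662,177),(486,191)],.065))
print("before",p([(260,118),(432,100),(438,200),(269,215)],.065))
print("fence top inner edge (true x .085)",p([(40,135),(475,94),(706,68)],.05))
E
```

```text
now [[ 0.0808 -0.0531]
 [ 0.0818 -0.1433]
 [ 0.0274 -0.1441]
 [ 0.0293 -0.0521]]
before [[ 0.0791  0.061 ]
 [ 0.0795 -0.0293]
 [ 0.0272 -0.0268]
 [ 0.0282  0.0613]]
fence top inner edge (true x .085) [[ 0.0834  0.1779]
 [ 0.0822 -0.054 ]
 [ 0.0837 -0.178 ]]
```

```bash
python3 -c "
from plant import bot
print(bot.finish_job())"
```

```text
the job is handed in; nothing more can be done
None
```

The job is handed in: the dog in the path is pressed flush, the offcut sits over it against the stop and along the fence, the hand is clear, and nothing else on the board shows any movement in the last picture. The hand-in did not report a verdict.

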